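# Wedge the oil stone fast in its sharpening board

### The job

Get the sharpening board ready for honing: lay the oil stone flat on the board between its two rails and up against the end stop, then slide the wooden wedge, thin end first, under the undercut edge of the cleat and push it in until it jams tight against the end of the stone, so that it grips by itself when you let go. Give it a firm hand push of about 18 N, not more: a wedge that is forced in splits the walnut base. Do not disturb the gouge, the strop and the little bottle.

Things in the scene. Friction and masses are not known exactly. Their poses are not given: they have to be found in the camera images.
- sharpening_board: Plywood board 302 x 154 x 14 mm screwed to the table. Origin on the table under point stone_place; z up; x along the stone's place, away from the robot, to the end stop; y to its left, to the open side of the wedge slot. Its flat top, 14 mm up, covers x -166..136, y -52..52 mm, and a tongue x -166..-56 mm reaches out to y = 102 mm. All board points here are given in this frame.
- stone_place (a point): On the board's top, under the middle of the stone's place. The stone lies along the board's x. Two rails 9 mm high and 8 mm wide stand at its sides, x -72..82 mm, 71 mm clear between them (inner faces at y = +-35.5 mm, upper inner edges chamfered 4 mm): 2.5 mm to spare at each side of the stone's base.
- stop_face (a point): Middle of the end stop's face, on the board's top at x = 89 mm: a dark block 60 mm wide and 18 mm high, faced with a hard rubber pad that gives about 1 mm at 15 N. The stone's base ends here when it is home.
- cleat_foot (a point): Foot of the cleat's working face at its middle setting: x = -112.9, y = 0. The cleat (dark, 66 mm long, y -33..33, 22 mm high) is set by hand, up to 2.5 mm nearer or farther in x; where it stands is not measured. Its face to the stone is undercut 15 degrees (top edge overhangs 6 mm) and askew 1 in 8: foot at x = -(112.9 + y/8) mm. The slot is widest at +y; the wedge enters there, moving to -y.
- oil_stone: Grey oil stone let into a walnut base, 0.62 kg. Origin in the middle of the underside, y along its length, z up. Base 66 (x) x 178 (y) x 18 (z) mm; the grey stone on it is 50 x 150 mm, its top 34 mm above the underside: grip it across the 50 mm, above the base. Either end may point to the end stop. It starts right of the board on the blue mat (top 2 mm above z = 0).
- wedge: Pale wooden wedge 24 mm high, 106 mm long, 0.07 kg. Origin on the underside, mid-head; head 36 (x) x 31 (y) mm: grip it there. x points to the thin end. The upright face at y = +15.5 mm bears on the stone's base; the other is bevelled 15 degrees as the cleat and tapers 1 in 8 (22 mm wide below at the tip, 31 at the head). In the board its x lies along the board's -y.
- wedge_tip (a point): Middle of the wedge's thin end, on the underside: 88 mm along x and 4.5 mm along y from its origin. With the stone against the stop the wedge begins to bind with the tip at about y = -35..5 mm of the board, depending on the cleat's setting; from there the push grows with each millimetre, and friction keeps the wedge jammed.
- wedge_tail (a point): Middle of the wedge's flat tail end, 12 mm up, 18 mm behind its origin. Pushed here (along the board's -y) by something that does not hold it sideways, the wedge lines itself up with the slot; the board is flat and clear behind it.
- boxwood_gouge: Carving gouge with a pale boxwood handle, 202 mm long, lying at the right of the table. Origin under its middle. Leave it alone.
- strop: Leather-faced strop paddle, 274 x 50 x 13 mm, lying at the right edge of the table. Origin under its middle. Leave it alone.
- tint_bottle: Small yellow bottle, 24 mm across and 49 mm high, standing to the left of the board. Origin under its middle. Leave it alone.

How it is judged:
On the way, in this order (a step that is already met when the one before it is completed fails the run):
1. the oil stone lies flat on the board between the rails (z of oil_stone in the frame of sharpening_board between 0.012 and 0.0165 m and x of oil_stone in the frame of sharpening_board between -0.012 and 0.006 m and y of oil_stone in the frame of sharpening_board between -0.005 and 0.005 m and angle between oil_stone's own z axis and vertical below 0.035 rad and angle between the y axis of oil_stone and the x axis of sharpening_board, either way round below 0.05 rad), for 0.2 s.
2. the wedge is under the cleat and bears firmly on the stone (y of wedge in the frame of sharpening_board between 0.025 and 0.105 m and x of wedge in the frame of sharpening_board between -0.12 and -0.09 m and z of wedge in the frame of sharpening_board between 0.011 and 0.018 m and angle between wedge's own z axis and vertical below 0.06 rad and contact force between wedge and oil_stone above 6 N), for 0.2 s.
At the end, for the whole second after the job is handed in: The stone lies flat between the rails against the end stop; the wedge lies flat in the slot under the cleat and, let go, is still jammed between cleat and stone, pressing on the stone with more than 6 N; both at rest (all of step 1 and all of step 2 and linear speed of each of oil_stone, wedge below 0.01 m/s); the robot touches nothing.
It fails at once if the wedge was forced: it pressed on the stone's base with more than 22 N (contact force between wedge and oil_stone above 22 N).
It fails at once if the gouge was disturbed (moved more than 20 mm) (distance of boxwood_gouge from where it was at the start of the episode above 0.02 m).
It fails at once if the strop was disturbed (moved more than 20 mm) (distance of strop from where it was at the start of the episode above 0.02 m).
It fails at once if the bottle was disturbed (moved more than 20 mm) (distance of tint_bottle from where it was at the start of the episode above 0.02 m).
It also fails if it takes over 72 s, if anything falls off the work surface, if the arm or the gripper's body presses on something with over 40 N, if the wrist force passes 120 N, or if a joint passes its speed limit or range.

### The arm

A 6-joint arm with a two-finger parallel gripper is mounted at the origin on the work surface; the furniture and walls round the work are solid. World frame = base frame: x ahead of the robot, y to its left, z up, the work surface at z = 0. Lengths are in m, angles in rad, forces in N, time in s.
With the tool pointing down it reaches from about 0.3 to 0.875 m from the base axis. Payload 6.4 kg.
Tool frame: the origin (TCP) lies between the finger pads; the fingertips stand tip_extent ahead of it and the grasp point (between the pads) lies 5 mm behind it (tip_extent is the distance from the TCP to the fingertips, in m); z points along the fingers, y is the direction in which the jaws open and shut (so a half turn about z gives the same grasp; the last joint's range is limited). The gripper opens to 85 mm and grips with 20 to 120 N. Pads are 22 mm wide; open, the fingers measure 114 mm over their backs; the gripper's body (76 mm by 85 mm) begins 54 mm behind the grasp point. The pads swing forward as they close: fully open they stand 13 mm farther back than shut.
Start: joints at [1.038, 0.181, 1.607, -0, 1.354, -0.206], TCP at [0.185, 0.545, 0.245] pointing down, gripper open.
Joint ranges: [-2.99, 2.99], [-0.89, 2.07], [0.3, 2.58], [-1.14, 4.28], [0, 2.63], [-3.12, 3.12]. Speed limits (rad/s): [2.57, 2.57, 3.01, 3.14, 3.14, 3.14].

### API

Orientations are given as a unit quaternion [w, x, y, z].
In Python, from bench import * gives the robot as it stands.
- The arm moves only by the shell command python3 -m jog 'ROWS'. ROWS is JSON, a list of rows, each a list of 3 entries, a list of its own where there are three numbers: the shift along the tool's x, y, z in mm, then the turn, a rotation vector about the tool's x, y, z in rad, then the opening, from 0 (shut) to 1 (fully open). A call has 1 to 20 rows; each row is the pose to reach, as a shift and turn from the pose measured when the call began, along the tool's axes at that moment; what a row does not reach only later rows make up. A row lasts 1/12 s, in which the tool goes at most 41.7 mm and 7.16 degrees, less where a joint would pass 70% of its speed; a pose out of reach is approached as far as the arm can. A call with a gripper value outside its range is refused whole. The fingers move at their own pace and stop on an object; the grip force is fixed at half the most. Time passes only in rows, so rows that repeat a pose let the fingers close. It gives the time, the measured TCP pose, the force and the opening at its end, in the units of the state.
- get_obs(): the state, without advancing time (a new reading comes with each control period).
- camera(name): name is "scene" or "top" or "wrist"; returns (picture, depth): 480x640x3 uint8, red, green, blue; 480x640 float32, m along the optical axis (not along the pixel's ray), 0 where there is no reading.
- get_calibration(name): a dict with "fx", "fy", "cx", "cy" (pixels), "world_from_camera" (4x4, takes a point from camera to world coordinates). Camera axes: x right, y down, z forward; pixel columns grow to the right and rows downward; lengths in m; the calibration is good to about 2 mm. A picture is of the moment at which its call begins: read the wrist's pose just before it. get_calibration takes no time and is no camera call; for the wrist camera it gives the pose at the moment of the call.
- hand_in(): hands the job in, once; it reports no verdict.
The state is a dict: "time_s": time; "q": joint angles; "dq": joint speeds; "joint_efforts": joint torques, N m; "eef_pos": TCP position; "eef_rot": TCP orientation; "wrist_force": force on the tool from outside, world axes, zero at the start; "torque": the same for the moment, N m; "opening": opening from 0.0 (shut) to 1.0 (fully open).
Only numpy, scipy, OpenCV 4.12 (cv2) and the standard library are available. Lean on these libraries where they do the work, as an engineer would, in place of code of your own. Each camera call takes 0.05 s, during which the arm holds its last target.

## Working session

There is one attempt and no reset: what is moved stays moved. The work goes in short steps, Python scripts to look and compute and a shell command to move; the robot and the scene stay as the last step left them, time stands still between calls to the robot, and variables do not carry over. Pictures are saved under pics/ and viewed, and the job is handed in when it is done.

```bash
ls; mkdir -p pics; python3 - <<'E'
from bench import *
import cv2
o=get_obs(); print(o)
for n in ("scene","top","wrist"):
    p,d=camera(n); cv2.imwrite(f"pics/{n}0.png",p[:,:,::-1]); import numpy as np; np.savez(f"pics/{n}0.npz",p=p,d=d)
    c=get_calibration(n); print(n,c)
E
```

```text
pics
{'time_s': 0.0, 'q': array([ 1.03767990e+00,  1.81539309e-01,  1.60803837e+00,  1.58857133e-05,
        1.35378363e+00, -2.06322921e-01]), 'dq': array([ 0.00201991,  0.00064416, -0.00032605, -0.00054301,  0.00042179,
       -0.00125307]), 'joint_efforts': array([ 3.23470085e-04, -4.44887960e+01, -3.51328576e+01, -2.45501142e-04,
        9.24163236e-03, -1.50454889e-05]), 'eef_pos': array([0.18429182, 0.54409907, 0.24437043]), 'eef_rot': array([-3.26786180e-04,  1.62672280e-01,  9.86679759e-01, -8.21769545e-04]), 'wrist_force': array([-1.12139152, -0.13185585, -0.54459078]), 'torque': array([ 0.01334665, -0.01569624, -0.04036374]), 'opening': 1.0034975251298837}
scene {'fx': 606.5108750002081, 'fy': 606.5108750002081, 'cx': 319.003402388784, 'cy': 238.42906853563025, 'world_from_camera': array([[ 0.46633666, -0.45380202,  0.75933777, -0.4324904 ],
       [-0.88460045, -0.24261309,  0.39827244, -0.50934572],
       [ 0.00348845, -0.85743957, -0.51457285,  0.72351864],
       [ 0.        ,  0.        ,  0.        ,  1.        ]])}
top {'fx': 448.432526750602, 'fy': 448.432526750602, 'cx': 315.9503555878709, 'cy': 238.82851973994457, 'world_from_camera': array([[-0.01455855, -0.99303071,  0.11695326,  0.39400709],
       [-0.99988713,  0.01402423, -0.00539028, -0.01824548],
       [ 0.00371253, -0.11701853, -0.99312279,  1.08688873],
       [ 0.        ,  0.        ,  0.        ,  1.        ]])}
wrist {'fx': 335.7323628564941, 'fy': 335.7323628564941, 'cx': 317.1948730873368, 'cy': 243.5277765661629, 'world_from_camera': array([[ 3.19717716e-01,  9.06020461e-01,  2.77322028e-01,
         1.14271280e-01],
       [ 9.47512336e-01, -3.05414969e-01, -9.45625160e-02,
         5.68658061e-01],
       [-9.77275813e-04,  2.92999354e-01, -9.56112140e-01,
         3.73629193e-01],
       [ 0.00000000e+00,  0.00000000e+00,  0.00000000e+00,
         1.00000000e+00]])}
```

View pics/top0.png

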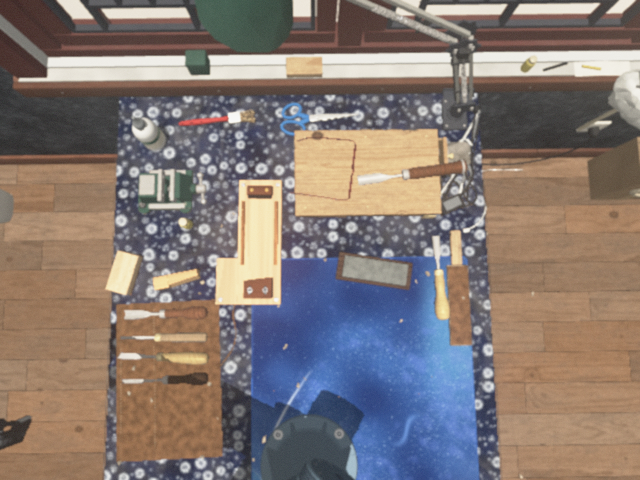

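View pics/scene0.png

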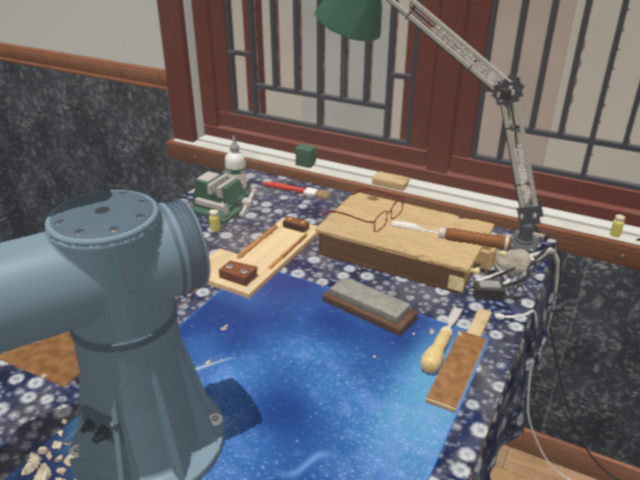

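View pics/wrist0.png

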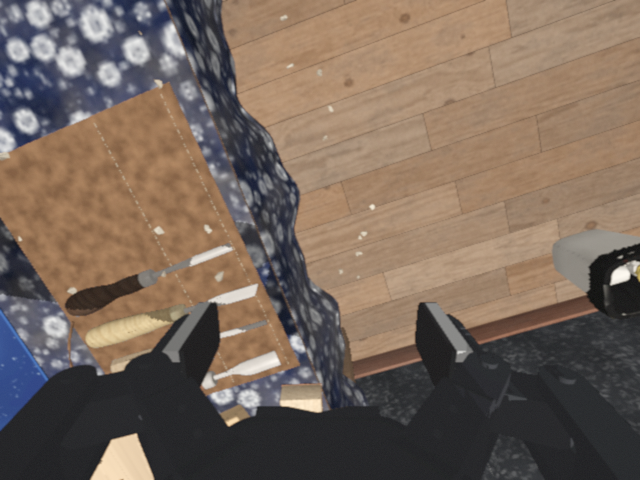

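The top view shows the board at about (260,245), the stone at (373,270), the wedge at (176,280) and the bottle at (186,224). The gouge is at (441,290), the strop at (459,300), and there's a separate loose block at (123,272). I'll zoom in and get positions from depth.

```bash
cat > h.py <<'E'
import numpy as np, cv2
from bench import *
def load(n,k=0):
    z=np.load(f"pics/{n}{k}.npz"); return z['p'],z['d']
def world(c,u,v,d):
    T=c['world_from_camera']; u=np.asarray(u,float);v=np.asarray(v,float)
    P=np.stack([(u-c['cx'])/c['fx']*d,(v-c['cy'])/c['fy']*d,d],-1)
    return P@T[:3,:3].T+T[:3,3]
def onplane(c,u,v,z):
    T=c['world_from_camera']; u=np.asarray(u,float);v=np.asarray(v,float)
    r=np.stack([(u-c['cx'])/c['fx'],(v-c['cy'])/c['fy'],np.ones_like(u)],-1)@T[:3,:3].T
    return T[:3,3]+r*((z-T[2,3])/r[...,2])[...,None]
E
python3 - <<'E'
from h import *
p,d=load("top")
c=get_calibration("top")
def crop(x0,x1,y0,y1,s,n): cv2.imwrite(n,cv2.resize(p[y0:y1,x0:x1,::-1],None,fx=s,fy=s,interpolation=cv2.INTER_CUBIC))
crop(100,300,170,320,4,"pics/c1.png")
vv,uu=np.mgrid[0:480,0:640]
W=world(c,uu,vv,d); np.save("pics/W0.npy",W)
for u,v in [(220,285),(260,240),(259,286),(260,192),(244,230),(176,280),(160,283),(123,272),(373,270),(345,265),(186,224),(300,300),(441,300),(230,180)]: print(u,v,W[v,u].round(4))
E
```

```text
220 285 [0.413  0.2056 0.0145]
260 240 [0.5198 0.1111 0.0104]
259 286 [0.409  0.1103 0.0362]
260 192 [0.6328 0.1083 0.0336]
244 230 [0.5444 0.1494 0.0132]
176 280 [0.4261 0.3076 0.0233]
160 283 [0.4196 0.3453 0.023 ]
123 272 [0.4466 0.4319 0.0264]
373 270 [ 0.4424 -0.1564  0.0368]
345 265 [ 0.4552 -0.0913  0.0338]
186 224 [0.5571 0.2824 0.038 ]
300 300 [0.3747 0.0162 0.0026]
441 300 [ 0.3703 -0.3143  0.0296]
230 180 [ 0.6719  0.1868 -0.0008]
```

View pics/c1.png

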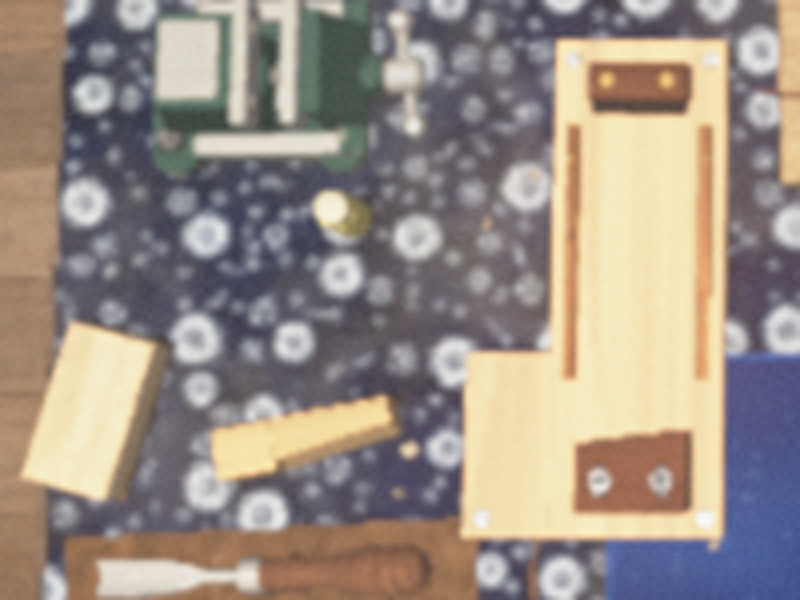

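```bash
python3 - <<'E'
from h import *
import bench
print([n for n in dir(bench) if not n.startswith('__')])
for n in dir(bench):
    v=getattr(bench,n)
    if isinstance(v,(int,float,str,dict,list,tuple)) and not n.startswith('__'): print(n,v)
p,d=load("top"); c=get_calibration("top"); W=np.load("pics/W0.npy")
q=get_obs()['eef_rot']
# stone: box above base by height 0.03..0.045
def rect(m,z,name):
    m=m.astype(np.uint8); n,l,s,_=cv2.connectedComponentsWithStats(m)
    for i in range(1,n):
        if s[i,4]<60: continue
        ct=cv2.findContours((l==i).astype(np.uint8),0,1)[0][0][:,0].astype(float)
        P=onplane(c,ct[:,0],ct[:,1],z)[:,:2]
        r=cv2.minAreaRect((P*1000).astype(np.float32)); print(name,s[i],np.round(r[0],1),np.round(r[1],1),round(r[2],1))
hsv=cv2.cvtColor(p,cv2.COLOR_RGB2HSV)
box=np.zeros(d.shape,bool); box[240:300,325:425]=1
rect(box&(W[...,2]>0.028)&(W[...,2]<0.05),0.036,'stone top')
rect(box&(W[...,2]>0.012),0.020,'stone all')
box[:]=0; box[262:300,145:207]=1
rect(box&(W[...,2]>0.012)&(hsv[...,1]>60)&(hsv[...,0]<30),0.024,'wedge')
box[:]=0; box[170:320,205:292]=1
rect(box&(W[...,2]>0.006)&(W[...,2]<.02)|box&(W[...,2]>.02),0.014,'board')
E
```

```text
['MotionError', 'camera', 'get_calibration', 'get_obs', 'hand_in', 'tip_extent']
tip_extent 0.014
stone top [ 342  255   66   31 1371] [ 442.9 -159.7] [149.8  50.2] 80.7
stone all [ 335  252   77   38 2071] [ 442.9 -159.4] [177.7  65.8] 80.6
wedge [153 269  46  21 508] [428.3 309.1] [ 32.2 107.5] 11.1
board [ 215  180   67  125 6329] [517.9 138.1] [154.  300.3] 88.8
```

```bash
cat >> h.py <<'E'
from scipy.spatial.transform import Rotation as Ro
def tool():
    o=get_obs(); w,x,y,z=o['eef_rot']; return np.array(o['eef_pos']),Ro.from_quat([x,y,z,w]),o
def rel(pos,yaw_deg):
    "target: tcp pos (m), tool down, tool y at yaw_deg in world"
    p,R,o=tool(); a=np.radians(yaw_deg); y=np.array([np.cos(a),np.sin(a),0]); z=np.array([0,0,-1.]); x=np.cross(y,z)
    Rt=Ro.from_matrix(np.stack([x,y,z],1))
    s=R.inv().apply(np.array(pos)-p)*1000; r=(R.inv()*Rt).as_rotvec()
    print('shift',s.round(1).tolist(),'turn',r.round(4).tolist(),'rows lin %.1f ang %.1f'%(np.linalg.norm(s)/41.7,np.degrees(np.linalg.norm(r))/7.16))
def st():
    p,R,o=tool(); M=R.as_matrix(); print('t %.2f'%o['time_s'],'tcp',(p*1000).round(1),'yaw %.2f'%np.degrees(np.arctan2(M[1,1],M[0,1])),'tilt',M[:2,2].round(4),'F',o['wrist_force'].round(1),'T',o['torque'].round(2),'open %.3f'%o['opening'])
def snap(n,k):
    p,d=camera(n); np.savez(f"pics/{n}{k}.npz",p=p,d=d,c=0); cv2.imwrite(f"pics/{n}{k}.png",p[:,:,::-1]); return p,d
E
python3 -c "
from h import *
st(); rel([.47,.04,.25],-9.3)"
```

```text
t 0.15 tcp [184.3 544.2 244.6] yaw 71.28 tilt [-0.0007 -0.0012] F [ 0.   1.  -0.4] T [ 0.02  0.01 -0.03] open 1.003
shift [-432.4, -385.8, -5.0] turn [-0.0013, 0.0007, 1.4063] rows lin 13.9 ang 11.3
```

```bash
python3 -m jog '[[[-432,-386,-5],[0,0,1.406],1],[[-432,-386,-5],[0,0,1.406],1],[[-432,-386,-5],[0,0,1.406],1],[[-432,-386,-5],[0,0,1.406],1],[[-432,-386,-5],[0,0,1.406],1],[[-432,-386,-5],[0,0,1.406],1],[[-432,-386,-5],[0,0,1.406],1],[[-432,-386,-5],[0,0,1.406],1],[[-432,-386,-5],[0,0,1.406],1],[[-432,-386,-5],[0,0,1.406],1],[[-432,-386,-5],[0,0,1.406],1],[[-432,-386,-5],[0,0,1.406],1],[[-432,-386,-5],[0,0,1.406],1],[[-432,-386,-5],[0,0,1.406],1],[[-432,-386,-5],[0,0,1.406],1],[[-432,-386,-5],[0,0,1.406],1],[[-432,-386,-5],[0,0,1.406],1],[[-432,-386,-5],[0,0,1.406],1]]'
python3 - <<'E'
from h import *
st(); c=get_calibration("wrist"); p,d=snap("wrist",1); np.savez("pics/cw1.npz",**c)
st(); rel([.443,-.1595,.12],-9.3)
E
```

```text
time_s: 1.65
eef_pos: [0.4688, 0.0411, 0.2497]
eef_rot: [-0.0, 0.762, 0.648, -0.001]
wrist_force: [0.0, 0.3, 0.1]
opening: 0.997
t 1.65 tcp [468.8  41.1 249.7] yaw -9.21 tilt [-0.0016 -0.0007] F [0.  0.3 0.1] T [ 0.02 -0.02 -0.02] open 0.997
t 1.70 tcp [468.9  41.3 249.8] yaw -9.17 tilt [-0.0011 -0.0008] F [-0.   1.2  0.7] T [ 0.    0.06 -0.  ] open 1.000
shift [-202.2, 6.6, 130.0] turn [-0.001, 0.001, 0.0022] rows lin 5.8 ang 0.0
```

View pics/wrist1.png

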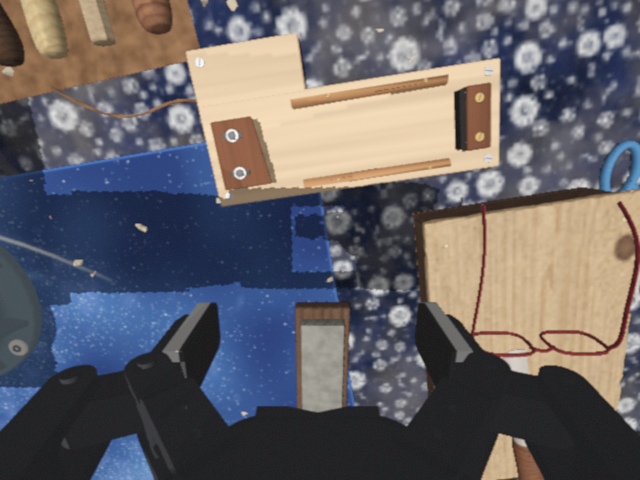

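The wrist view shows the whole board. Its corners are near (188,50), (297,35), (499,60), (497,163) and (220,205); the cleat is at (240,150), the stop pad at (461,120), and the stone's end at (322,310).

```bash
python3 - <<'E'
from h import *
p,d=load("wrist",1); c=dict(np.load("pics/cw1.npz"))
vv,uu=np.mgrid[0:480,0:640]; W=world(c,uu,vv,d)
hsv=cv2.cvtColor(p,cv2.COLOR_RGB2HSV)
for u,v in [(210,90),(350,120),(225,150),(478,120),(470,75)]: print(u,v,W[v,u].round(4),hsv[v,u])
m=((W[...,2]>.008)&(W[...,2]<.045)); m[:, :180]=0; m[210:]=0; m[:, 510:]=0
m=m&(hsv[...,2]>0)
m=m.astype(np.uint8)
ct=max(cv2.findContours(m,0,1)[0],key=cv2.contourArea)[:,0].astype(float)
P=onplane(c,ct[:,0],ct[:,1],.014)[:,:2]*1000
r=cv2.minAreaRect(P.astype(np.float32)); print(r)
th=np.radians(-1.2); O=np.array([532.4,112.8])
Rb=np.array([[np.cos(th),-np.sin(th)],[np.sin(th),np.cos(th)]])
L=(P-O)@Rb
for nm,i,val,sel in [('x-166',0,-166,(abs(L[:,1])<90)),('x136',0,136,abs(L[:,1])<45),('y-52',1,-52,(L[:,0]>-150)&(L[:,0]<120)),('y52',1,52,(L[:,0]>-40)&(L[:,0]<120)),('y102',1,102,(L[:,0]>-155)&(L[:,0]<-65))]:
    s=sel&(abs(L[:,i]-val)<8); q=L[s]; f=np.polyfit(q[:,1-i],q[:,i],1); print(nm,len(q),'mean off %.2f'%(q[:,i].mean()-val),'slope deg %.2f'%np.degrees(np.arctan(f[0])),'sd %.2f'%(q[:,i]-np.polyval(f,q[:,1-i])).std())
# depth-based point set of the dark stop & cleat & rails in board frame
B=np.concatenate([(W[...,:2]*1000-O)@Rb,W[...,2:]*1000],-1)
sel=(B[...,0]>85)&(B[...,0]<115)&(abs(B[...,1])<40)&(B[...,2]>28)&(B[...,2]<40)&(vv<210); q=B[sel]; print('stop top',np.percentile(q,[2,50,98],axis=0).round(1).tolist())
sel=(B[...,0]>-160)&(B[...,0]<-90)&(abs(B[...,1])<45)&(B[...,2]>30)&(B[...,2]<45)&(vv<210); q=B[sel]; print('cleat top',np.percentile(q,[2,50,98],axis=0).round(1).tolist())
wood=(hsv[...,2]>100)&(vv<210)
sel=(B[...,0]>-60)&(B[...,0]<70)&(abs(B[...,1])<48)&(B[...,2]>19)&(B[...,2]<28)&(vv<210); q=B[sel]; 
for s in (1,-1): 
    y=q[q[:,1]*s>0,1]; print('rail',np.percentile(y,[3,50,97]).round(1))
E
```

```text
210 90 [0.3834 0.1796 0.0142] [ 17  64 236]
350 120 [0.5174 0.1296 0.0142] [ 18  63 242]
225 150 [0.3902 0.1208 0.0358] [ 10 124 150]
478 120 [0.6383 0.1092 0.0319] [ 10 126 136]
470 75 [0.6388 0.152  0.0153] [ 18  62 240]
((517.6993408203125, 138.38916015625), (153.31480407714844, 300.83416748046875), 89.16737365722656)
x-166 147 mean off 1.06 slope deg -0.71 sd 0.76
x136 94 mean off -1.20 slope deg -0.29 sd 0.30
y-52 250 mean off 1.18 slope deg 0.38 sd 0.33
y52 163 mean off 0.11 slope deg 0.38 sd 0.26
y102 92 mean off -1.04 slope deg 0.35 sd 0.24
stop top [[89.0, -26.8, 29.2], [101.5, 2.4, 32.1], [114.5, 29.5, 33.9]]
cleat top [[-149.9, -31.9, 34.8], [-128.3, -0.5, 36.4], [-106.0, 31.1, 40.2]]
rail [36.2 39.9 43.8]
rail [-42.8 -38.8 -35.2]
```

```bash
python3 -m jog '[[[-202,6.6,0],[0,0,0],1],[[-202,6.6,0],[0,0,0],1],[[-202,6.6,0],[0,0,0],1],[[-202,6.6,0],[0,0,0],1],[[-202,6.6,0],[0,0,0],1],[[-202,6.6,130],[0,0,0.002],1],[[-202,6.6,130],[0,0,0.002],1],[[-202,6.6,130],[0,0,0.002],1],[[-202,6.6,130],[0,0,0.002],1],[[-202,6.6,130],[0,0,0.002],1],[[-202,6.6,130],[0,0,0.002],1]]'
python3 - <<'E'
from h import *
st(); c=get_calibration("wrist"); p,d=snap("wrist",2); np.savez("pics/cw2.npz",**c)
rel([.443,-.1595,.031],-9.3)
vv,uu=np.mgrid[0:480,0:640]; W=world(c,uu,vv,d)*1000
hsv=cv2.cvtColor(p,cv2.COLOR_RGB2HSV)
m=(W[...,2]>28)&(W[...,2]<42)&(abs(W[...,0]-443)<60)&(abs(W[...,1]+159)<100)
ct=max(cv2.findContours(m.astype(np.uint8),0,1)[0],key=cv2.contourArea)[:,0].astype(float)
P=onplane(c,ct[:,0],ct[:,1],.036)[:,:2]*1000; print(cv2.minAreaRect(P.astype(np.float32)))
E
```

```text
time_s: 2.62
eef_pos: [0.4441, -0.159, 0.1216]
eef_rot: [0.001, 0.762, 0.648, -0.001]
wrist_force: [0.8, -1.0, 0.8]
opening: 1.0
t 2.62 tcp [ 444.1 -159.   121.6] yaw -9.19 tilt [-0.     -0.0016] F [ 0.8 -1.   0.8] T [ 0.03 -0.01  0.  ] open 1.000
shift [0.1, -2.1, 91.6] turn [0.0026, 0.0027, 0.0017] rows lin 2.2 ang 0.0
((442.3470764160156, -160.8368377685547), (149.31910705566406, 49.80287551879883), 80.76065826416016)
```

View pics/wrist2.png

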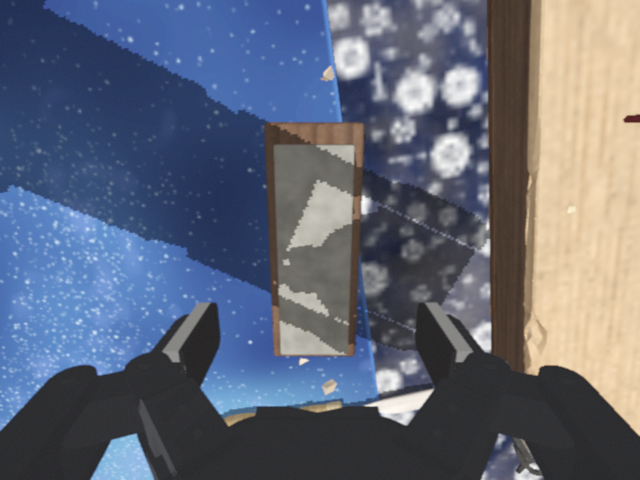

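The stone sits squarely between the jaws: grey top at u 275..355, measured 149x50 mm as expected, and the two views agree to about 1 mm. I'll go down and grip.

```bash
python3 -m jog '[[[-1,-2,40],[0,0,0],1],[[-1,-2,65],[0,0,0],1],[[-1,-2,82],[0,0,0],1],[[-1,-2,91],[0,0,0],1],[[-1,-2,91],[0,0,0],1],[[-1,-2,91],[0,0,0],0],[[-1,-2,91],[0,0,0],0],[[-1,-2,91],[0,0,0],0],[[-1,-2,91],[0,0,0],0],[[-1,-2,91],[0,0,0],0],[[-1,-2,91],[0,0,0],0],[[-1,-2,91],[0,0,0],0],[[-1,-2,91],[0,0,0],0]]'
python3 -c "
from h import *
st()"
```

```text
time_s: 3.75
eef_pos: [0.4435, -0.1611, 0.0334]
eef_rot: [0.003, 0.761, 0.648, -0.0]
wrist_force: [-4.4, 1.8, 10.6]
opening: 0.572
t 3.75 tcp [ 443.5 -161.1   33.4] yaw -9.18 tilt [ 0.003  -0.0041] F [-4.4  1.8 10.6] T [0.33 0.85 0.03] open 0.572
```

```bash
python3 -m jog '[[[0,0,-6],[0,0,0],0],[[0,0,-15],[0,0,0],0],[[0,0,-30],[0,0,0],0],[[0,0,-50],[0,0,0],0],[[0,0,-70],[0,0,0],0],[[0,0,-90],[0,0,0],0],[[0,0,-90],[0,0,0],0]]'
python3 - <<'E'
from h import *
st(); c=get_calibration("wrist"); p,d=snap("wrist",3); np.savez("pics/cw3.npz",**c)
vv,uu=np.mgrid[0:480,0:640]; W=world(c,uu,vv,d)
P0,R,o=tool()
T=R.inv().apply((W.reshape(-1,3)-P0)).reshape(W.shape)*1000
hsv=cv2.cvtColor(p,cv2.COLOR_RGB2HSV)
m=(abs(T[...,0])<100)&(abs(T[...,1])<35)&(T[...,2]>-25)&(T[...,2]<20)&(uu>230)&(uu<400)&(vv<420)
q=T[m]; print(np.percentile(q,[1,50,99],axis=0).round(1))
hist,e=np.histogram(q[:,2],20); print(hist,e.round(1))
E
```

```text
time_s: 4.33
eef_pos: [0.4456, -0.1622, 0.1279]
eef_rot: [0.006, 0.761, 0.648, 0.001]
wrist_force: [1.4, -1.0, -5.4]
opening: 0.57
t 4.33 tcp [ 445.6 -162.2  127.9] yaw -9.17 tilt [ 0.0096 -0.0085] F [ 1.4 -1.  -5.4] T [-0.07 -0.11  0.01] open 0.570
[[-43.6 -30.1 -20.8]
 [ 33.7   1.6  -4.7]
 [ 87.5  33.3  12.7]]
[  209   219   222   201   194   202   187   187   199 15030 17545   118
    80    55    41    17    13  3200  6137   236] [-25. -23. -21. -19. -17. -15. -13. -11.  -9.  -7.  -5.  -3.  -1.   1.
   3.   5.   7.   9.  11.  13.  15.]
```

View pics/wrist3.png

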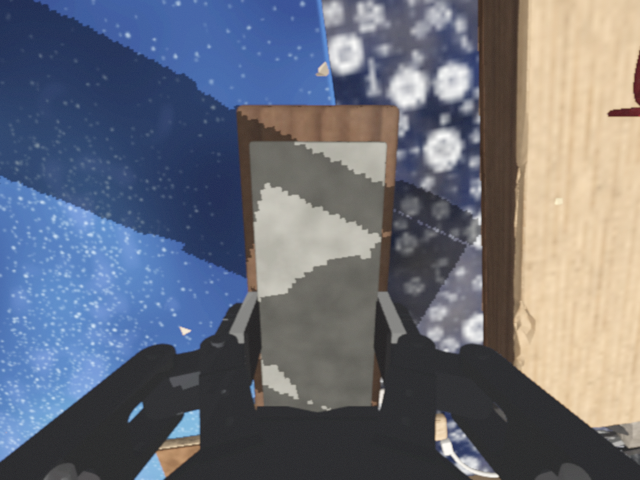

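```bash
python3 - <<'E'
from h import *
p,d=load("wrist",3); c=dict(np.load("pics/cw3.npz"))
vv,uu=np.mgrid[0:480,0:640]; W=world(c,uu,vv,d)
P0,R,o=tool(); T=R.inv().apply((W.reshape(-1,3)-P0)).reshape(W.shape)*1000
for lo,hi,n in ((-8,-2,'top'),(8,14,'base')):
    m=(abs(T[...,1])<36)&(T[...,2]>lo)&(T[...,2]<hi)&(T[...,0]>0)&(vv<290)&(vv>95)
    q=T[m]; A=np.c_[q[:,:2],np.ones(len(q))]; f=np.linalg.lstsq(A,q[:,2],rcond=None)[0]
    print(n,'z=%.2f slope x %.4f y %.4f'%(f[2],f[0],f[1]), 'xmax',np.percentile(q[:,0],99.7).round(1))
    for x in (20,40,60,80):
        s=q[abs(q[:,0]-x)<5]; 
        if len(s): print(x,np.percentile(s[:,1],[.5,99.5]).round(1))
O=np.array([532.3,113.3]); th=np.radians(-.83)
rel([.532-.003,.113,.12],89.17)
E
```

```text
top z=-4.88 slope x -0.0023 y 0.0007 xmax 74.4
20 [-22.8  26.4]
40 [-22.8  26.3]
60 [-22.8  26.3]
base z=11.59 slope x -0.0039 y 0.0013 xmax 88.5
20 [-30.9  34.4]
40 [-31.   34.5]
60 [-30.9  34.4]
80 [-30.4  34.1]
shift [284.7, 39.2, 4.5] turn [0.0015, 0.0122, -1.7165] rows lin 6.9 ang 13.7
```

```bash
python3 -c "
from h import *
rel([.5273,.1134,.11],89.17)"
```

```text
shift [284.8, 37.4, 14.5] turn [0.0015, 0.0122, -1.7165] rows lin 6.9 ang 13.7
```

```bash
python3 -m jog '[[[20,3,1],[0,0,-0.12],0],[[40,5,2],[0,0,-0.24],0],[[60,8,3],[0,0,-0.36],0],[[80,10,4],[0,0,-0.48],0],[[100,13,5],[0,0,-0.6],0],[[120,16,6],[0,0,-0.72],0],[[140,18,7],[0,0,-0.84],0],[[160,21,8],[0,0,-0.96],0],[[180,24,9],[0,0.006,-1.08],0],[[200,26,10],[0,0.008,-1.2],0],[[220,29,11],[0,0.01,-1.32],0],[[240,32,12],[0.001,0.012,-1.44],0],[[262,35,13],[0.001,0.012,-1.56],0],[[278,37,14],[0.001,0.012,-1.66],0],[[285,37.4,14.5],[0.0015,0.012,-1.7165],0],[[285,37.4,14.5],[0.0015,0.012,-1.7165],0],[[285,37.4,14.5],[0.0015,0.012,-1.7165],0]]'
python3 - <<'E'
from h import *
st(); c=get_calibration("wrist"); p,d=snap("wrist",4); np.savez("pics/cw4.npz",**c)
rel([.5273,.1134,.06],89.17)
E
```

```text
time_s: 5.8
eef_pos: [0.5261, 0.1137, 0.1084]
eef_rot: [-0.001, 0.008, 1.0, -0.0]
wrist_force: [-0.4, -0.1, -6.0]
opening: 0.57
t 5.80 tcp [526.1 113.7 108.4] yaw 89.12 tilt [-0.0026 -0.0003] F [-0.4 -0.1 -6. ] T [ 0.02 -0.01  0.03] open 0.570
shift [-1.1, 0.2, 48.8] turn [-0.0004, -0.0022, -0.0017] rows lin 1.2 ang 0.0
```

View pics/wrist4.png

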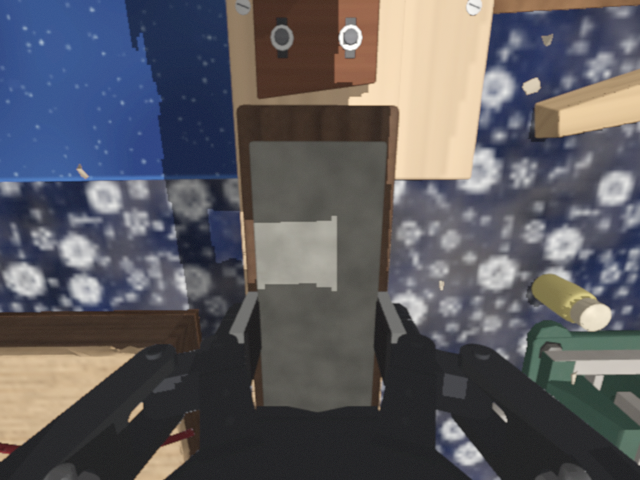

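The held stone is above its place. The cleat, at u 255..380 and v 0..95, and both board edges are visible, so I can check how well they line up.

```bash
python3 - <<'E'
from h import *
p,d=load("wrist",4); c=dict(np.load("pics/cw4.npz"))
vv,uu=np.mgrid[0:480,0:640]; W=world(c,uu,vv,d)*1000
O=np.array([532.3,113.3]); th=np.radians(-.83); Rb=np.array([[np.cos(th),-np.sin(th)],[np.sin(th),np.cos(th)]])
B=np.concatenate([(W[...,:2]-O)@Rb,W[...,2:]],-1)
# right edge / tongue edge by depth at rows 20..170
bm=(B[...,2]>9)&(B[...,2]<20)
for v in range(20,175,25):
    r=np.where(bm[v])[0]; r=r[(r>220)&(r<500)]
    pr=lambda u:((onplane(c,u,v,.014)*1000)[:2]-O)@Rb
    if len(r): print(v,r.min(),r.max(),pr(r.min()-.5).round(1),pr(r.max()+.5).round(1))
# tongue end x=-56
m=bm&(uu>405)&(uu<465); 
for u in (410,430,450): 
    r=np.where(bm[:190,u])[0]; print('x-56',(((onplane(c,u,r.max()+.5,.014)*1000)[:2]-O)@Rb).round(1))
q=B[(B[...,2]>33)&(B[...,2]<40)&(vv<100)&(uu>240)&(uu<395)]; print('cleat top y',np.percentile(q[:,1],[.5,99.5]).round(1),'xmax',np.percentile(q[:,0],[99.5]))
# stone now, board frame
for lo,hi,n in ((98,110,'base'),(110,120,'top')):
  pass
q=B[(B[...,2]>85)&(B[...,2]<125)&(vv<285)&(vv>95)&(uu>225)&(uu<410)]; z=q[:,2]; print(np.histogram(z,12))
t=q[abs(q[:,2]-113)<3]; b=q[abs(q[:,2]-97)<3]
for n,s in (('top',t),('base',b)):
  if len(s): print(n,np.percentile(s,[.3,50,99.7],axis=0).round(1).tolist())
E
```

```text
20 228 491 [-147.3  -51.2] [-147.3  101.6]
45 229 487 [-134.4  -51.6] [-134.5  101.2]
70 231 484 [-121.1  -51.5] [-121.2  101.4]
95 233 481 [-107.2  -51.3] [-107.3  101.5]
120 234 478 [-92.8 -51.7] [-92.9 101.7]
145 236 474 [-77.8 -51.5] [-77.9 101.3]
170 238 471 [-62.1 -51.3] [-62.2 101.5]
x-56 [-56.1  61.8]
x-56 [-56.1  75. ]
x-56 [-56.1  88.1]
cleat top y [-32.5  32.6] xmax [-104.49573961]
(array([  281,  5273,  3160,    12,     8,     8,    11,    10,    10,
         530, 15173,  2832]), array([ 91.98144017,  93.82585113,  95.67026208,  97.51467303,
        99.35908398, 101.20349494, 103.04790589, 104.89231684,
       106.73672779, 108.58113875, 110.4255497 , 112.26996065,
       114.1143716 ]))
top [[-80.1, -23.7, 110.1], [-54.8, 1.0, 111.6], [-24.3, 25.6, 113.4]]
base [[-93.8, -31.5, 94.0], [-84.0, 0.2, 95.5], [-17.7, 33.2, 97.3]]
```

```bash
python3 -m jog '[[[0,-0.8,20],[0,-0.002,0],0],[[0,-0.8,40],[0,-0.002,0],0],[[0,-0.8,50],[0,-0.002,0],0],[[0,-0.8,57],[0,-0.002,0],0],[[0,-0.8,61],[0,-0.002,0],0],[[0,-0.8,63],[0,-0.002,0],0],[[0,-0.8,63],[0,-0.002,0],0]]'
python3 -c "
from h import *
st()"
```

```text
time_s: 6.43
eef_pos: [0.5266, 0.1122, 0.0463]
eef_rot: [0.0, 0.008, 1.0, -0.0]
wrist_force: [0.4, -0.4, -4.6]
opening: 0.567
t 6.43 tcp [526.6 112.2  46.3] yaw 89.04 tilt [ 0.0003 -0.0005] F [ 0.4 -0.4 -4.6] T [-0.01  0.    0.01] open 0.567
```

```bash
python3 -m jog '[[[0,0.2,1],[0,0,0],0],[[0,0.2,2],[0,0,0],0],[[0,0.2,3],[0,0,0],0],[[0,0.2,3],[0,0,0],0]]'
python3 -c "
from h import *
st()"
```

```text
time_s: 6.77
eef_pos: [0.5277, 0.1124, 0.0457]
eef_rot: [0.001, 0.008, 1.0, -0.0]
wrist_force: [-6.4, -2.2, 11.9]
opening: 0.568
t 6.77 tcp [527.7 112.4  45.7] yaw 89.04 tilt [ 0.0021 -0.0007] F [-6.4 -2.2 11.9] T [0.19 1.03 0.04] open 0.568
```

```bash
python3 - <<'E'
from h import *
c=get_calibration("wrist"); p,d=snap("wrist",5); np.savez("pics/cw5.npz",**c)
s,ds=snap("scene",5); cv2.imwrite("pics/s5c.png",cv2.resize(s[190:320,180:340,::-1],None,fx=4.5,fy=4.5,interpolation=cv2.INTER_CUBIC))
vv,uu=np.mgrid[0:480,0:640]; W=world(c,uu,vv,d)*1000
O=np.array([532.3,113.3]); th=np.radians(-.83); Rb=np.array([[np.cos(th),-np.sin(th)],[np.sin(th),np.cos(th)]])
B=np.concatenate([(W[...,:2]-O)@Rb,W[...,2:]],-1)
m=(vv<285)&(vv>90)&(uu>225)&(uu<410)
for lo,hi,n in ((44,56,'top'),(27,40,'base')):
    q=B[m&(B[...,2]>lo)&(B[...,2]<hi)&(B[...,0]>-95)]
    A=np.c_[q[:,:2],np.ones(len(q))]; f=np.linalg.lstsq(A,q[:,2],rcond=None)[0]; print(n,len(q),f.round(4),np.percentile(q,[.3,50,99.7],axis=0).round(1).tolist())
E
```

```text
top 18566 [ 1.2000e-03 -1.3000e-03  4.8711e+01] [[-78.6, -25.1, 46.8], [-53.4, -0.2, 48.7], [-22.8, 24.4, 50.3]]
base 8699 [-1.50000e-03 -1.90000e-03  3.21643e+01] [[-92.3, -33.0, 29.8], [-82.1, -0.2, 32.3], [-15.9, 32.4, 34.2]]
```

View pics/wrist5.png

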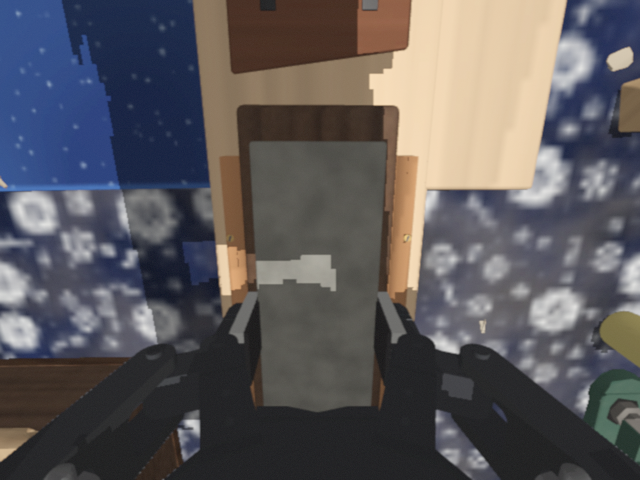

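View pics/s5c.png

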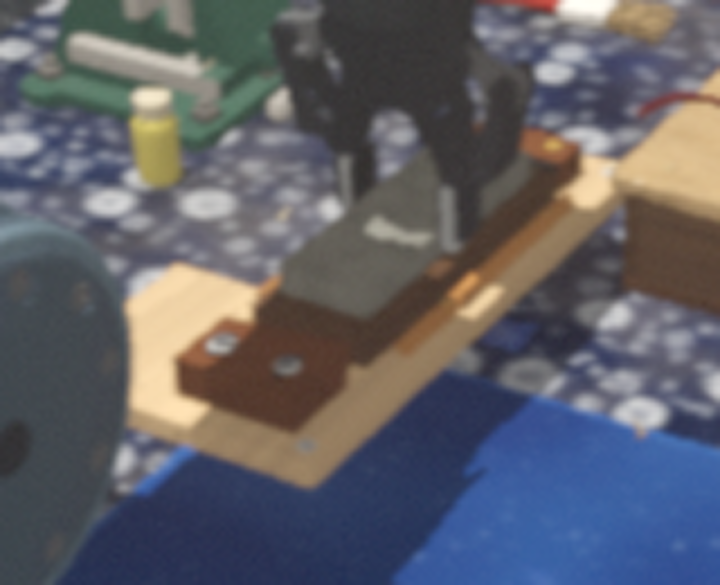

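The stone is seated: its top reads z 48.7 against 48 expected and its base top 32.3 against 32. It's centred at y -0.3 between the rails (u 230 and 405) and still about 3 mm short of the stop. I'll relieve the downward press and nudge it home.

```bash
python3 -m jog '[[[0,0,-0.3],[0,0,0],0],[[-1,0,-0.3],[0,0,0],0],[[-2,0,-0.3],[0,0,0],0],[[-3,0,-0.3],[0,0,0],0],[[-3,0,-0.3],[0,0,0],0]]'
python3 -c "
from h import *
st()"
```

```text
time_s: 7.28
eef_pos: [0.5309, 0.1123, 0.0458]
eef_rot: [0.001, 0.008, 1.0, -0.0]
wrist_force: [0.6, 0.2, -4.2]
opening: 0.566
t 7.28 tcp [530.9 112.3  45.8] yaw 89.04 tilt [ 0.0024 -0.0006] F [ 0.6  0.2 -4.2] T [ 0.04 -0.07  0.02] open 0.566
```

```bash
python3 -m jog '[[[-0.7,0,0],[0,0,0],0],[[-1.4,0,0],[0,0,0],0],[[-1.4,0,0],[0,0,0],0]]'
python3 -c "
from h import *
st()"
python3 -m jog '[[[-0.7,0,0.5],[0,0,0],0],[[-1.4,0,0.5],[0,0,0],0],[[-1.4,0,0.5],[0,0,0],0]]'
python3 -c "
from h import *
st()"
```

```text
time_s: 7.53
eef_pos: [0.5311, 0.1124, 0.0457]
eef_rot: [-0.0, 0.008, 1.0, -0.0]
wrist_force: [-6.4, -0.7, 2.7]
opening: 0.565
t 7.53 tcp [531.1 112.4  45.7] yaw 89.06 tilt [-0.0007 -0.0007] F [-6.4 -0.7  2.7] T [0.1  0.84 0.03] open 0.565
time_s: 7.78
eef_pos: [0.5311, 0.1124, 0.0457]
eef_rot: [-0.002, 0.008, 1.0, -0.0]
wrist_force: [-9.8, -1.9, 10.2]
opening: 0.568
t 7.78 tcp [531.1 112.4  45.7] yaw 89.07 tilt [-0.0043 -0.0008] F [-9.8 -1.9 10.2] T [ 0.12  1.39 -0.  ] open 0.568
```

```bash
python3 -m jog '[[[0,0,0],[0,0,0],0],[[0,0,0],[0,0,0],1],[[0,0,0],[0,0,0],1],[[0,0,0],[0,0,0],1],[[0,0,0],[0,0,0],1],[[0,0,-10],[0,0,0],1],[[0,0,-40],[0,0,0],1],[[0,0,-80],[0,0,0],1],[[0,0,-120],[0,0,0],1],[[0,0,-130],[0,0,0],1]]'
python3 - <<'E'
from h import *
st(); c=get_calibration("wrist"); p,d=snap("wrist",6); np.savez("pics/cw6.npz",**c)
rel([.4216,.3434,.17],11.1)
vv,uu=np.mgrid[0:480,0:640]; W=world(c,uu,vv,d)*1000
O=np.array([532.3,113.3]); th=np.radians(-.83); Rb=np.array([[np.cos(th),-np.sin(th)],[np.sin(th),np.cos(th)]])
B=np.concatenate([(W[...,:2]-O)@Rb,W[...,2:]],-1)
m=(abs(B[...,1])<40)&(B[...,0]>-96)&(B[...,0]<30)&(vv<400)
q=B[m&(abs(B[...,2]-48)<4)]; A=np.c_[q[:,:2],np.ones(len(q))]; print('top',np.linalg.lstsq(A,q[:,2],rcond=None)[0].round(4),np.percentile(q,[.3,50,99.7],axis=0).round(1).tolist())
q=B[m&(abs(B[...,2]-32)<4)]; print('base',np.percentile(q,[.3,50,99.7],axis=0).round(1).tolist())
E
```

```text
time_s: 8.62
eef_pos: [0.5355, 0.1126, 0.1834]
eef_rot: [0.003, 0.008, 1.0, -0.0]
wrist_force: [1.7, 0.9, 0.5]
opening: 1.002
t 8.62 tcp [535.5 112.6 183.4] yaw 89.08 tilt [ 0.0067 -0.0009] F [1.7 0.9 0.5] T [ 0.   -0.11 -0.03] open 1.002
shift [117.8, 229.0, 12.1] turn [0.0044, 0.0068, 1.3611] rows lin 6.2 ang 10.9
top [4.00000e-04 1.00000e-03 4.86157e+01] [[-75.4, -25.0, 46.6], [-27.4, -0.5, 48.6], [29.7, 24.6, 50.5]]
base [[-89.0, -33.0, 29.2], [-67.2, 1.1, 32.2], [29.4, 32.8, 34.3]]
```

View pics/wrist6.png

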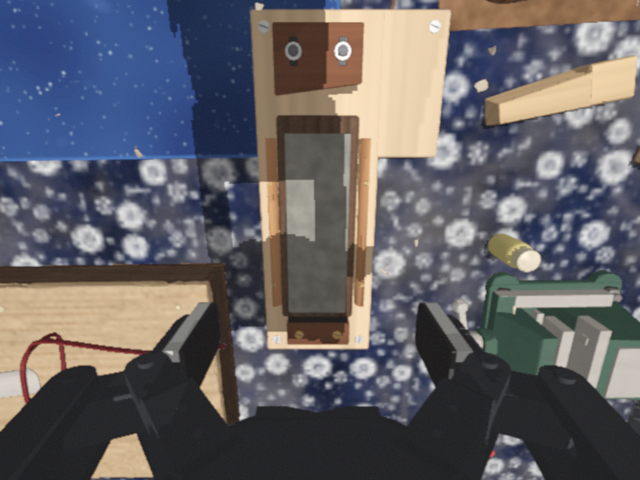

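Stone's base ends at board x = -89.0, y centre -0.2, level: it's home. The wedge, at u 485..637 and v 60..125, has its bearing face towards +x, so it needs no flip. Next I'll hover over the wedge head.

```bash
python3 -m jog '[[[118,229,12],[0.004,0.007,1.361],1],[[118,229,12],[0.004,0.007,1.361],1],[[118,229,12],[0.004,0.007,1.361],1],[[118,229,12],[0.004,0.007,1.361],1],[[118,229,12],[0.004,0.007,1.361],1],[[118,229,12],[0.004,0.007,1.361],1],[[118,229,12],[0.004,0.007,1.361],1],[[118,229,12],[0.004,0.007,1.361],1],[[118,229,12],[0.004,0.007,1.361],1],[[118,229,12],[0.004,0.007,1.361],1],[[118,229,12],[0.004,0.007,1.361],1],[[118,229,12],[0.004,0.007,1.361],1],[[118,229,12],[0.004,0.007,1.361],1]]'
python3 - <<'E'
from h import *
st(); c=get_calibration("wrist"); p,d=snap("wrist",7); np.savez("pics/cw7.npz",**c)
E
```

```text
time_s: 9.75
eef_pos: [0.421, 0.3433, 0.1696]
eef_rot: [-0.0, 0.636, 0.772, -0.0]
wrist_force: [0.6, 0.7, -0.2]
opening: 0.999
t 9.75 tcp [421.  343.3 169.6] yaw 11.01 tilt [-0.0008 -0.    ] F [ 0.6  0.7 -0.2] T [0.01 0.05 0.05] open 0.999
```

View pics/wrist7.png

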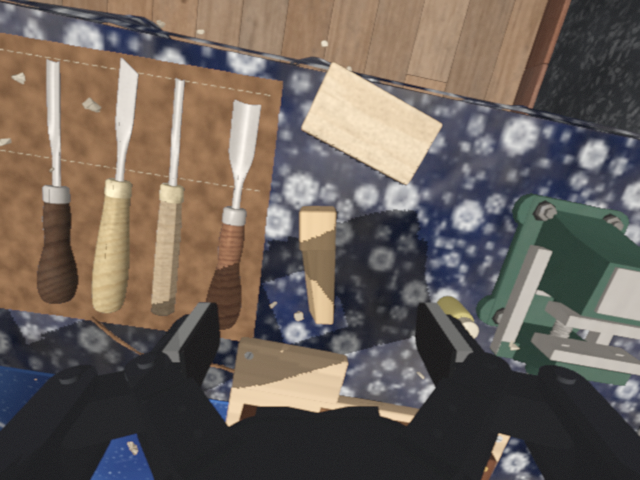

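The wedge is fully visible: head at (318,225), tip at (321,322). The neighbouring chisel handle at (230,270) is about 60 px from it, so I'll watch the finger there.

```bash
python3 - <<'E'
from h import *
p,d=load("wrist",7); c=dict(np.load("pics/cw7.npz"))
vv,uu=np.mgrid[0:480,0:640]; W=world(c,uu,vv,d)*1000
m=(W[...,2]>20)&(W[...,2]<28)&(uu>285)&(uu<350)&(vv>195)&(vv<335)
n,l,s,_=cv2.connectedComponentsWithStats(m.astype(np.uint8)); i=1+s[1:,4].argmax(); m=l==i
print(s[i],np.median(W[m][:,2]))
P0,R,o=tool(); T=R.inv().apply((onplane(c,uu[m],vv[m],.024)-P0))*1000
for x in range(int(T[:,0].min()),int(T[:,0].max())+1,8):
    q=T[abs(T[:,0]-x)<1.5]
    if len(q): print(x,'y',q[:,1].min().round(1),q[:,1].max().round(1))
print('x range',np.percentile(T[:,0],[.2,99.8]))
r=[]
for x in np.arange(T[:,0].min()+6,T[:,0].max()-4,2):
    q=T[abs(T[:,0]-x)<1.2]; r.append((x,q[:,1].max()))
r=np.array(r); f=np.polyfit(r[:,0],r[:,1],1); print('bearing face slope deg',np.degrees(np.arctan(f[0])),f)
# chisel handle / neighbours tall near fingers
for u,v in [(230,290),(225,310),(430,310)]: print(u,v,W[v,u].round(0))
E
```

```text
[ 300  210   37  114 3186] 24.310863655441857
-85 y -1.4 14.3
-77 y -2.3 15.1
-69 y -3.2 15.0
-61 y -4.0 14.9
-53 y -4.9 14.8
-45 y -5.7 15.6
-37 y -6.5 15.5
-29 y -7.3 15.4
-21 y -8.1 15.3
-13 y -14.1 16.0
-5 y -13.9 15.9
3 y -13.8 15.8
11 y -13.7 16.5
19 y -13.5 16.4
x range [-85.8314501   19.96183632]
bearing face slope deg 0.8665593815705576 [1.51254677e-02 1.59381387e+01]
230 290 [356. 278.  27.]
225 310 [355. 260.  31.]
430 310 [463. 363. 180.]
```

```bash
python3 -m jog '[[[2,1.2,40],[0,0,0.015],1],[[2,1.2,80],[0,0,0.015],1],[[2,1.2,115],[0,0,0.015],1],[[2,1.2,138],[0,0,0.015],1],[[2,1.2,150],[0,0,0.015],1],[[2,1.2,150],[0,0,0.015],1],[[2,1.2,150],[0,0,0.015],0],[[2,1.2,150],[0,0,0.015],0],[[2,1.2,150],[0,0,0.015],0],[[2,1.2,150],[0,0,0.015],0],[[2,1.2,150],[0,0,0.015],0],[[2,1.2,150],[0,0,0.015],0],[[2,1.2,150],[0,0,0.015],0],[[2,1.2,150],[0,0,0.015],0],[[2,1.2,150],[0,0,0.015],0],[[2,1.2,150],[0,0,0.015],0]]'
python3 -c "
from h import *
st()"
```

```text
time_s: 11.13
eef_pos: [0.4231, 0.3462, 0.0215]
eef_rot: [0.0, 0.641, 0.768, 0.001]
wrist_force: [0.1, 0.1, 6.5]
opening: 0.348
t 11.13 tcp [423.1 346.2  21.5] yaw 10.34 tilt [0.0022 0.0016] F [0.1 0.1 6.5] T [-0.07  0.17  0.  ] open 0.348
```

```bash
python3 -m jog '[[[0,0,-8],[0,0,0],0],[[0,0,-30],[0,0,0],0],[[0,0,-60],[0,0,0],0],[[0,0,-80],[0,0,0],0],[[0,0,-80],[0,0,0],0],[[0,0,-80],[0,0,0],0]]'
python3 - <<'E'
from h import *
st(); c=get_calibration("wrist"); p,d=snap("wrist",8); np.savez("pics/cw8.npz",**c)
vv,uu=np.mgrid[0:480,0:640]; W=world(c,uu,vv,d)
P0,R,o=tool(); T=R.inv().apply((W.reshape(-1,3)-P0)).reshape(W.shape)*1000
m=(T[...,0]>-95)&(T[...,0]<30)&(abs(T[...,1])<25)&(T[...,2]>-15)&(T[...,2]<15)&(uu>270)&(uu<370)
n,l,s,_=cv2.connectedComponentsWithStats(m.astype(np.uint8)); i=1+s[1:,4].argmax(); m=l==i; print(s[i])
q=T[m]; q=q[q[:,2]<3]; A=np.c_[q[:,:2],np.ones(len(q))]; print(np.linalg.lstsq(A,q[:,2],rcond=None)[0].round(4), np.percentile(q,[.3,50,99.7],axis=0).round(1).tolist())
r=[]
for x in range(-90,24,6):
    t=q[abs(q[:,0]-x)<2]
    if len(t)>5: print(x,np.percentile(t,[1,99],axis=0)[:,1].round(1),np.median(t[:,2]).round(1))
E
```

```text
time_s: 11.63
eef_pos: [0.424, 0.3467, 0.1036]
eef_rot: [0.001, 0.64, 0.768, 0.003]
wrist_force: [-0.5, -0.2, -1.3]
opening: 0.347
t 11.63 tcp [424.  346.7 103.6] yaw 10.35 tilt [0.0059 0.0035] F [-0.5 -0.2 -1.3] T [0.06 0.03 0.02] open 0.347
[ 271  271   99  141 9732]
[ 3.0000e-03 -1.0600e-02 -4.3288e+00] [[-43.8, -16.6, -14.5], [-3.9, 3.3, -4.3], [17.8, 22.7, 2.8]]
-42 [-6.1 16.8] -4.3
-36 [-6.5 16.6] -4.3
-30 [-6.9 16.9] -4.4
-24 [-7.7 17.2] -4.4
-18 [-11.6  17.1] -4.3
-12 [-12.7  16.9] -4.4
-6 [-12.7  17. ] -4.5
0 [-12.7  17. ] -4.4
6 [-12.7  17. ] -4.4
12 [-17.2  23.1] -4.6
18 [-12.   16.2] -2.0
```

View pics/wrist8.png

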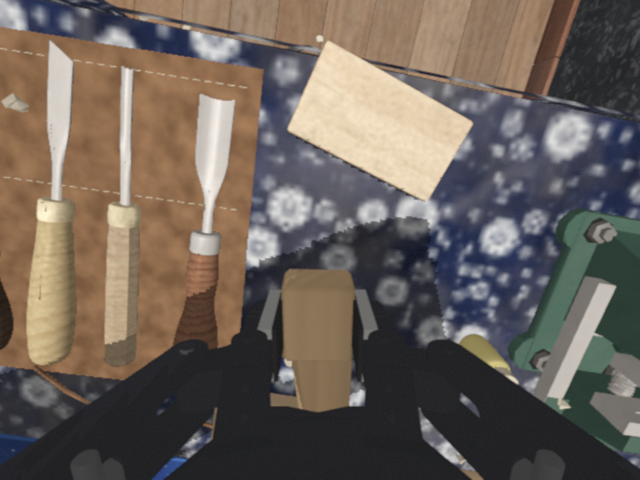

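Wedge gripped squarely at the head and level (slopes 0.003 and -0.011). Before inserting it, I'll measure where the cleat stands from the earlier view.

```bash
python3 - <<'E'
from h import *
O=np.array([532.3,113.3]); th=np.radians(-.83); Rb=np.array([[np.cos(th),-np.sin(th)],[np.sin(th),np.cos(th)]])
for k in (4,5,6):
    p,d=load("wrist",k); c=dict(np.load(f"pics/cw{k}.npz"))
    vv,uu=np.mgrid[0:480,0:640]; W=world(c,uu,vv,d)*1000
    B=np.concatenate([(W[...,:2]-O)@Rb,W[...,2:]],-1)
    m=(B[...,2]>33)&(B[...,2]<40)&(B[...,0]<-97)&(B[...,0]>-160)&(abs(B[...,1])<36)
    us,vs=[],[]
    for u in range(640):
        r=np.where(m[:130,u])[0]
        if len(r)>8: us.append(u); vs.append(r.max()+.5)
    P=((onplane(c,us,vs,.036)*1000)[:,:2]-O)@Rb; P=P[abs(P[:,1])<28]
    f=np.polyfit(P[:,1],P[:,0],1); r=P[:,0]-np.polyval(f,P[:,1]); print(k,len(P),'top edge x at y0 %.2f'%f[1],'slope %.4f'%f[0],'sd %.2f'%r.std(),'-> setting s (foot) %.2f'%(f[1]-6-(-112.9)))
st()
def bw(x,y): return (O+Rb@np.array([x,y]))/1000
# hold: bearing face at tool y 16.3 ; wedge origin tool x ~ +? tip at
def tgt(tip_y,face_x,tz):
    o_y=tip_y+88+0   # wedge origin board y
    w=bw(face_x-16.3+0, o_y); print('tcp target',w); rel([w[0],w[1],tz],-.83)
tgt(45,-92,.075)
E
```

```text
4 101 top edge x at y0 -106.56 slope -0.1255 sd 0.14 -> setting s (foot) 0.34
5 151 top edge x at y0 -106.52 slope -0.1262 sd 0.10 -> setting s (foot) 0.38
6 74 top edge x at y0 -106.54 slope -0.1258 sd 0.20 -> setting s (foot) 0.36
t 11.68 tcp [422.9 346.2 102. ] yaw 10.34 tilt [0.0031 0.0021] F [-0.1 -0.4 -2.4] T [0.05 0.01 0.05] open 0.345
tcp target [0.42593796 0.24785485]
shift [-97.3, -14.8, 26.8] turn [0.0033, -0.0018, 0.195] rows lin 2.4 ang 1.6
```

Cleat foot is 0.35 mm nearer than the middle setting and the slope fits 1 in 8, in three views that agree. Binding is expected with the tip at about y = -12.

```bash
python3 -m jog '[[[-40,-6,10],[0,0,0.08],0],[[-75,-11,15],[0.003,-0.002,0.15],0],[[-97,-13.8,20],[0.003,-0.002,0.195],0],[[-97,-13.8,26],[0.003,-0.002,0.195],0],[[-97,-13.8,45],[0.003,-0.002,0.195],0],[[-97,-13.8,58],[0.003,-0.002,0.195],0],[[-97,-13.8,63],[0.003,-0.002,0.195],0],[[-97,-13.8,63],[0.003,-0.002,0.195],0]]'
python3 - <<'E'
from h import *
st(); c=get_calibration("wrist"); p,d=snap("wrist",9); np.savez("pics/cw9.npz",**c); s,_=snap("scene",9); cv2.imwrite("pics/s9c.png",cv2.resize(s[190:320,150:340,::-1],None,fx=4.2,fy=4.2,interpolation=cv2.INTER_CUBIC)); s,_=snap("top",9); cv2.imwrite("pics/t9c.png",cv2.resize(s[220:320,190:310,::-1],None,fx=5,fy=5,interpolation=cv2.INTER_CUBIC))
E
```

```text
time_s: 12.35
eef_pos: [0.425, 0.248, 0.0367]
eef_rot: [-0.001, 0.712, 0.702, -0.002]
wrist_force: [-0.9, -0.1, -0.0]
opening: 0.345
t 12.35 tcp [425.  248.   36.7] yaw -0.81 tilt [-0.0043 -0.0014] F [-0.9 -0.1 -0. ] T [-0.02  0.07  0.03] open 0.345
```

View pics/wrist9.png

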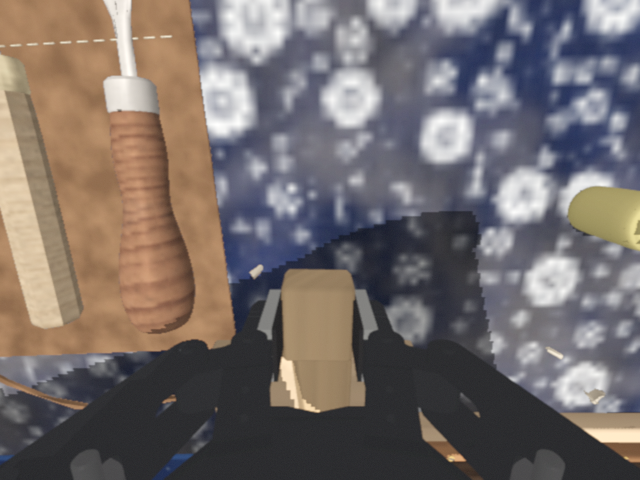

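View pics/s9c.png

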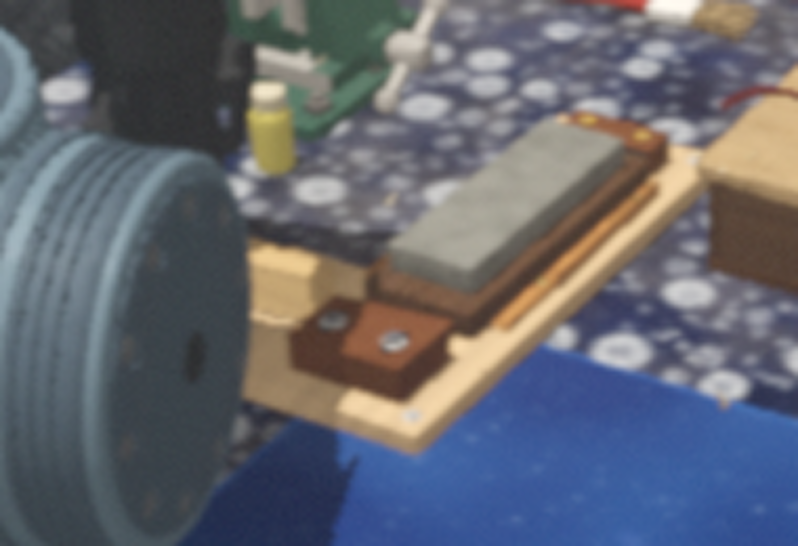

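View pics/t9c.png

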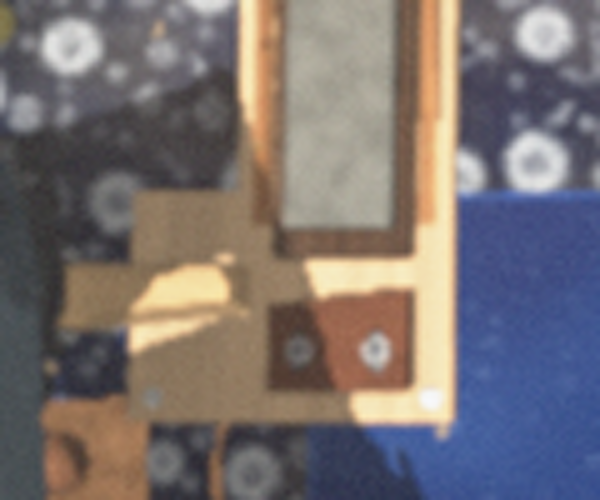

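The tip is at the slot mouth, at (237,290) in the top crop, with about 3 mm of clearance to the stone end line. I'll slide it in under the cleat's edge, 1.8 mm nearer the stone.

```bash
python3 -m jog '[[[0,1.8,0],[0,-0.003,0],0],[[-5,1.8,0],[0,-0.003,0],0],[[-10,1.8,0],[0,-0.003,0],0],[[-15,1.8,0],[0,-0.003,0],0],[[-20,1.8,0],[0,-0.003,0],0],[[-23,1.8,0],[0,-0.003,0],0],[[-23,1.8,0],[0,-0.003,0],0]]'
python3 - <<'E'
from h import *
st(); s,_=snap("top",10); cv2.imwrite("pics/t10c.png",cv2.resize(s[220:320,190:310,::-1],None,fx=5,fy=5,interpolation=cv2.INTER_CUBIC))
E
```

```text
time_s: 13.08
eef_pos: [0.4286, 0.2249, 0.0391]
eef_rot: [0.001, 0.712, 0.702, -0.001]
wrist_force: [-0.6, 0.1, -0.5]
opening: 0.35
t 13.08 tcp [428.6 224.9  39.1] yaw -0.85 tilt [ 0.0003 -0.0032] F [-0.6  0.1 -0.5] T [-0.01  0.04  0.02] open 0.350
```

View pics/t10c.png

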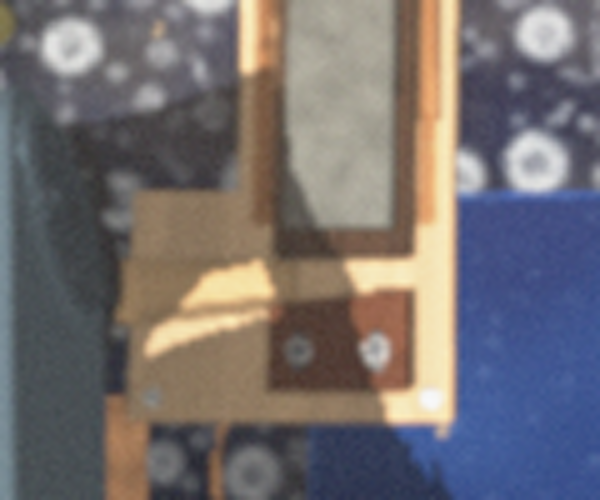

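```bash
python3 -m jog '[[[0,-1.3,0.5],[0,0.002,0],0],[[0,-1.5,1.5],[0,0.002,0],0],[[0,-1.5,2.5],[0,0.002,0],0],[[0,-1.5,2.5],[0,0.002,0],0]]'
python3 -c "
from h import *
st()"
```

```text
time_s: 13.47
eef_pos: [0.4269, 0.2253, 0.0364]
eef_rot: [0.0, 0.712, 0.702, -0.0]
wrist_force: [-0.8, 0.5, -1.0]
opening: 0.345
t 13.47 tcp [426.9 225.3  36.4] yaw -0.84 tilt [ 0.     -0.0011] F [-0.8  0.5 -1. ] T [ 0.04 -0.04  0.  ] open 0.345
```

```bash
python3 -m jog '[[[0,0,0.7],[0,0,0],0],[[0,0,1.4],[0,0,0],0],[[0,0,1.4],[0,0,0],0]]'
python3 -c "
from h import *
st()"
```

```text
time_s: 13.72
eef_pos: [0.427, 0.2255, 0.0354]
eef_rot: [0.0, 0.712, 0.702, -0.0]
wrist_force: [-2.4, -0.4, 5.4]
opening: 0.351
t 13.72 tcp [427.  225.5  35.4] yaw -0.82 tilt [-0.0001 -0.0011] F [-2.4 -0.4  5.4] T [-0.07  0.4   0.02] open 0.351
```

```bash
python3 -m jog '[[[0,0,0],[0,0,0],0.5],[[0,0,0],[0,0,0],0.7],[[0,0,0],[0,0,0],1],[[0,0,0],[0,0,0],1],[[0,0,0],[0,0,0],1],[[0,0,-5],[0,0,0],1],[[0,0,-25],[0,0,0],1],[[0,0,-60],[0,0,0],1],[[25,0,-80],[0,0,0],0],[[62,0,-80],[0,0,0],0],[[62,0,-80],[0,0,0],0],[[62,0,-80],[0,0,0],0]]'
python3 - <<'E'
from h import *
st(); c=get_calibration("wrist"); p,d=snap("wrist",11); np.savez("pics/cw11.npz",**c)
s,_=snap("top",11); cv2.imwrite("pics/t11c.png",cv2.resize(s[220:320,190:310,::-1],None,fx=5,fy=5,interpolation=cv2.INTER_CUBIC))
E
```

```text
time_s: 14.72
eef_pos: [0.4279, 0.289, 0.1161]
eef_rot: [0.001, 0.711, 0.703, 0.0]
wrist_force: [-0.2, -0.8, -0.9]
opening: 0.453
t 14.72 tcp [427.9 289.  116.1] yaw -0.67 tilt [ 0.0012 -0.0007] F [-0.2 -0.8 -0.9] T [-0.02 -0.02  0.01] open 0.453
```

View pics/wrist11.png

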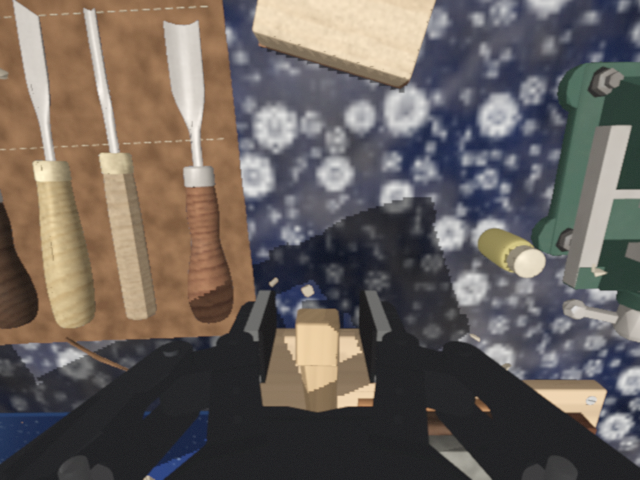

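View pics/t11c.png

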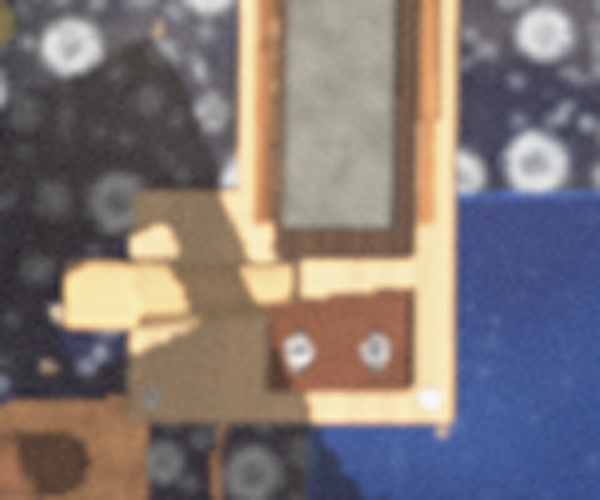

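The wedge is lying in the slot with its tip under the cleat edge (tip near (297,282) in the top crop). I'll measure the tail.

```bash
python3 - <<'E'
from h import *
O=np.array([532.3,113.3]); th=np.radians(-.83); Rb=np.array([[np.cos(th),-np.sin(th)],[np.sin(th),np.cos(th)]])
p,d=load("wrist",11); c=dict(np.load("pics/cw11.npz"))
vv,uu=np.mgrid[0:480,0:640]; W=world(c,uu,vv,d)*1000
B=np.concatenate([(W[...,:2]-O)@Rb,W[...,2:]],-1)
m=(B[...,2]>34)&(B[...,2]<42)&(uu>285)&(uu<350)&(vv>295)&(vv<412)
q=B[m]; print(len(q),np.percentile(q,[.5,50,99.5],axis=0).round(1).tolist()); h=q[q[:,1]>98]; print('head x',np.percentile(h[:,0],[1,99]).round(1))
A=np.c_[q[:,:2],np.ones(len(q))]; print('plane',np.linalg.lstsq(A,q[:,2],rcond=None)[0].round(4))
p0,_,_=tool(); print('tcp board',((p0[:2]*1000-O)@Rb).round(1))
w=(O+Rb@np.array([-106.5,154]))/1000; rel([w[0],w[1],.034],-.83)
E
```

```text
3292 [[-120.9, 53.3, 34.4], [-104.3, 99.1, 38.2], [-90.6, 128.1, 39.8]]
head x [-120.9  -90.6]
plane [ 3.30000e-03 -6.80000e-03  3.91458e+01]
tcp board [-107.5  172.4]
shift [-18.2, 1.1, 81.0] turn [-0.0011, 0.0019, 0.0007] rows lin 2.0 ang 0.0
```

```bash
python3 -m jog '[[[-8,1,10],[0,0,0],0],[[-17,1,40],[0,0,0],0],[[-18,1,65],[0,0.001,0],0],[[-18,1.3,79],[0,0.001,0],0],[[-18,1.3,82],[0,0.001,0],0],[[-18,1.3,82],[0,0.001,0],0]]'
python3 - <<'E'
from h import *
st(); O=np.array([532.3,113.3]); th=np.radians(-.83); Rb=np.array([[np.cos(th),-np.sin(th)],[np.sin(th),np.cos(th)]])
p0,_,_=tool(); print('tcp board',((p0[:2]*1000-O)@Rb).round(1)); snap("wrist",12)
E
```

```text
time_s: 15.32
eef_pos: [0.4269, 0.2674, 0.0312]
eef_rot: [-0.001, 0.712, 0.702, -0.003]
wrist_force: [0.2, 0.2, -0.2]
opening: -0.002
t 15.32 tcp [426.9 267.4  31.2] yaw -0.87 tilt [-0.005  -0.0024] F [ 0.2  0.2 -0.2] T [-0.03 -0.02  0.03] open -0.002
tcp board [-107.6  152.5]
```

View pics/wrist12.png

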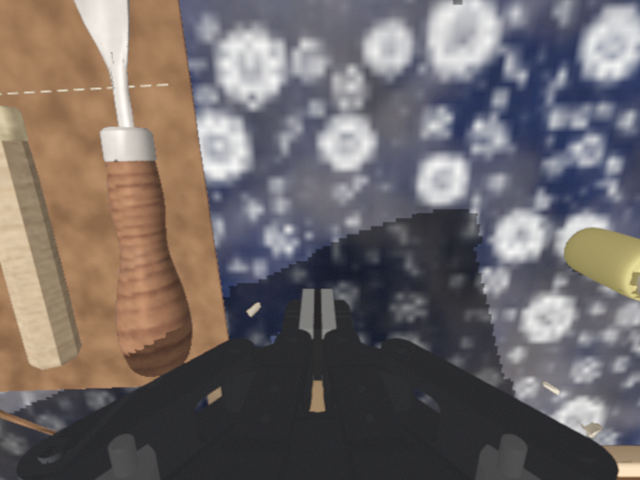

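```bash
python3 -m jog '[[[-4,0.5,-2],[0,-0.005,0],0],[[-8,1,-2],[0,-0.005,0],0],[[-11,1,-2],[0,-0.005,0],0],[[-14,1,-2],[0,-0.005,0],0],[[-17,1,-2],[0,-0.005,0],0],[[-20,1,-2],[0,-0.005,0],0],[[-23,1,-2],[0,-0.005,0],0],[[-26,1,-2],[0,-0.005,0],0],[[-29,1,-2],[0,-0.005,0],0],[[-32,1,-2],[0,-0.005,0],0],[[-35,1,-2],[0,-0.005,0],0],[[-35,1,-2],[0,-0.005,0],0]]'
python3 - <<'E'
from h import *
st(); O=np.array([532.3,113.3]); th=np.radians(-.83); Rb=np.array([[np.cos(th),-np.sin(th)],[np.sin(th),np.cos(th)]])
p0,_,_=tool(); print('tcp board',((p0[:2]*1000-O)@Rb).round(1))
s,_=snap("top",13); cv2.imwrite("pics/t13c.png",cv2.resize(s[220:320,190:310,::-1],None,fx=5,fy=5,interpolation=cv2.INTER_CUBIC))
E
```

```text
time_s: 16.37
eef_pos: [0.4283, 0.2324, 0.0344]
eef_rot: [0.001, 0.712, 0.702, -0.003]
wrist_force: [0.2, 0.2, -0.0]
opening: 0.004
t 16.37 tcp [428.3 232.4  34.4] yaw -0.87 tilt [-0.003  -0.0069] F [ 0.2  0.2 -0. ] T [ 0.01 -0.   -0.06] open 0.004
tcp board [-105.7  117.6]
```

View pics/t13c.png

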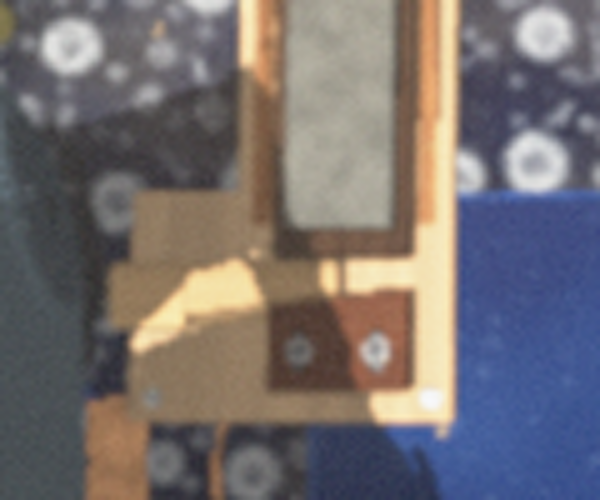

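The wedge advanced about 20 mm with no measurable force and its tip is now near y = 0. I'll continue slowly towards binding.

```bash
python3 -m jog '[[[-2,0,0],[0,0.001,0],0],[[-4,0,0],[0,0.001,0],0],[[-6,0,0],[0,0.001,0],0],[[-8,0,0],[0,0,0],0],[[-9,0,0],[0,0,0],0],[[-10,0,0],[0,0,0],0],[[-10,0,0],[0,0,0],0]]'
cat >> h.py <<'E'
def bst():
    st(); O=np.array([532.3,113.3]); th=np.radians(-.83); Rb=np.array([[np.cos(th),-np.sin(th)],[np.sin(th),np.cos(th)]])
    p0,_,_=tool(); print('tcp board',((p0[:2]*1000-O)@Rb).round(2))
E
python3 -c "
from h import *
bst()"
```

```text
time_s: 17.0
eef_pos: [0.4294, 0.2238, 0.0351]
eef_rot: [0.001, 0.713, 0.701, -0.001]
wrist_force: [1.8, 8.2, -0.7]
opening: -0.003
t 17.00 tcp [429.4 223.8  35.1] yaw -0.91 tilt [-0.0001 -0.0041] F [ 1.8  8.2 -0.7] T [ 1.33 -0.38  0.01] open -0.003
tcp board [-104.45  109.  ]
```

```bash
python3 -m jog '[[[-1,0,0],[0,0,0],0],[[-1.5,0,0],[0,0,0],0],[[-2,0,0],[0,0,0],0],[[-2.3,0,0],[0,0,0],0],[[-2.3,0,0],[0,0,0],0]]'
python3 -c "
from h import *
bst()"
```

```text
time_s: 17.42
eef_pos: [0.4299, 0.2228, 0.0353]
eef_rot: [0.001, 0.713, 0.701, 0.0]
wrist_force: [1.5, 9.6, -1.0]
opening: -0.005
t 17.42 tcp [429.9 222.8  35.3] yaw -0.95 tilt [ 0.0014 -0.0014] F [ 1.5  9.6 -1. ] T [ 1.68 -0.14 -0.  ] open -0.005
tcp board [-104.02  108.03]
```

```bash
python3 -m jog '[[[-1,-0.3,0],[0,0,0],0],[[-2,-0.5,0],[0,0,0],0],[[-2.6,-0.5,0],[0,0,0],0],[[-3.2,-0.5,0],[0,0,0],0],[[-3.2,-0.5,0],[0,0,0],0]]'
python3 -c "
from h import *
bst()"
```

```text
time_s: 17.83
eef_pos: [0.43, 0.222, 0.0358]
eef_rot: [0.0, 0.713, 0.701, 0.002]
wrist_force: [1.7, 14.9, -1.8]
opening: 0.0
t 17.83 tcp [430.  222.   35.8] yaw -1.01 tilt [0.0037 0.0032] F [ 1.7 14.9 -1.8] T [ 2.62 -0.26  0.01] open 0.000
tcp board [-103.86  107.18]
```

```bash
python3 -m jog '[[[-1,-0.2,0.3],[0,0,0],0],[[-2,-0.4,0.3],[0,0,0],0],[[-2.8,-0.4,0.3],[0,0,0],0],[[-3.3,-0.4,0.3],[0,0,0],0],[[-3.3,-0.4,0.3],[0,0,0],0]]'
python3 -c "
from h import *
bst()"
```

```text
time_s: 18.25
eef_pos: [0.4302, 0.2217, 0.036]
eef_rot: [-0.001, 0.714, 0.7, 0.005]
wrist_force: [1.3, 19.0, -2.7]
opening: -0.0
t 18.25 tcp [430.2 221.7  36. ] yaw -1.09 tilt [0.006  0.0091] F [ 1.3 19.  -2.7] T [ 3.23 -0.12  0.  ] open -0.000
tcp board [-103.69  106.88]
```

The push reached 19 N on a noisy sensor, which is enough. I'll back straight off and check.

```bash
python3 -m jog '[[[1,0,0],[0,0,0],0],[[4,0,0],[0,0,0],0],[[12,0,0],[0,0,0],0],[[25,0,0],[0,0,0],0],[[35,0,-30],[0,0,0],0],[[35,0,-70],[0,0,0],0],[[35,0,-110],[0,0,0],0],[[35,0,-130],[0,0,0],0],[[60,0,-150],[0,0,0],0],[[60,0,-150],[0,0,0],0]]'
python3 - <<'E'
from h import *
bst(); c=get_calibration("wrist"); p,d=snap("wrist",14); np.savez("pics/cw14.npz",**c)
O=np.array([532.3,113.3]); th=np.radians(-.83); Rb=np.array([[np.cos(th),-np.sin(th)],[np.sin(th),np.cos(th)]])
vv,uu=np.mgrid[0:480,0:640]; W=world(c,uu,vv,d)*1000
B=np.concatenate([(W[...,:2]-O)@Rb,W[...,2:]],-1)
m=(B[...,2]>34)&(B[...,2]<42)&(B[...,1]>42)&(B[...,1]<140)&(B[...,0]>-130)&(B[...,0]<-80)
q=B[m]; print(len(q),np.percentile(q,[.5,50,99.5],axis=0).round(1).tolist()); A=np.c_[q[:,:2],np.ones(len(q))]; print('plane',np.linalg.lstsq(A,q[:,2],rcond=None)[0].round(4))
s,ds=snap("top",14); cv2.imwrite("pics/t14c.png",cv2.resize(s[170:320,170:320,::-1],None,fx=4,fy=4,interpolation=cv2.INTER_CUBIC))
for n,(u,v) in dict(stone=(262,245)).items():
    ct=get_calibration("top"); W=world(ct,uu,vv,ds)*1000; B=np.concatenate([(W[...,:2]-O)@Rb,W[...,2:]],-1)
    m=(abs(B[...,1])<30)&(B[...,0]>-85)&(B[...,0]<84)&(B[...,2]>43); q=B[m]; A=np.c_[q[:,:2],np.ones(len(q))]; print(n,np.linalg.lstsq(A,q[:,2],rcond=None)[0].round(4),np.percentile(q,[.5,50,99.5],axis=0).round(1).tolist())
E
```

```text
time_s: 19.08
eef_pos: [0.4331, 0.2833, 0.1917]
eef_rot: [0.0, 0.714, 0.7, 0.01]
wrist_force: [1.1, -0.4, 1.0]
opening: 0.005
t 19.08 tcp [433.1 283.3 191.7] yaw -1.09 tilt [0.0142 0.0129] F [ 1.1 -0.4  1. ] T [-0.02 -0.03  0.04] open 0.005
tcp board [-101.69  168.56]Traceback (most recent call last):
  File "<stdin>", line 7, in <module>
    return _quantile_unchecked(
        a, q, axis, out, overwrite_input, method, keepdims, weights)
    return _ureduce(a,
                    func=_quantile_ureduce_func,
    ...<5 lines>...
                    overwrite_input=overwrite_input,
                    method=method)
    r = func(a, **kwargs)
    result = _quantile(arr,
                       quantiles=q,
    ...<2 lines>...
                       out=out,
                       weights=wgt)
    slices_having_nans = np.isnan(arr[-1, ...])
                                  ~~~^^^^^^^^^
IndexError: index -1 is out of bounds for axis 0 with size 0
```

View pics/wrist14.png

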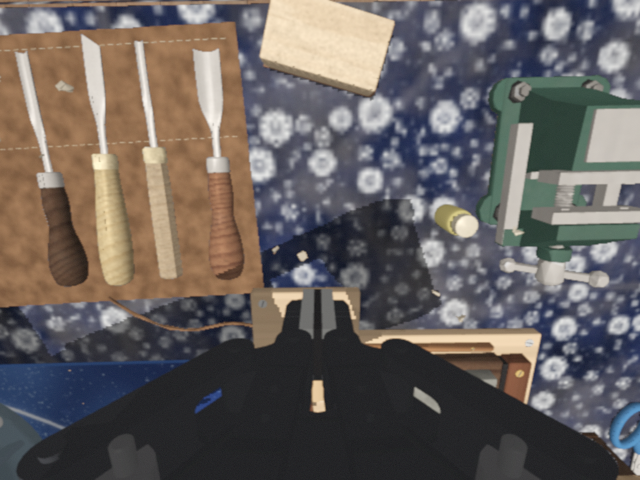

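The shut gripper hides the wedge in this view. I'll move back for a clear look.

```bash
python3 -m jog '[[[35,0,-20],[0,0,0],1],[[70,0,-40],[0,0,0],1],[[105,0,-60],[0,0,0],1],[[110,60,-70],[0,0,0],1],[[110,60,-70],[0,0,0],1],[[110,60,-70],[0,0,0],1]]'
python3 - <<'E'
from h import *
bst(); c=get_calibration("wrist"); p,d=snap("wrist",15); np.savez("pics/cw15.npz",**c)
s,ds=snap("top",15); cv2.imwrite("pics/t15c.png",cv2.resize(s[170:320,170:320,::-1],None,fx=4,fy=4,interpolation=cv2.INTER_CUBIC))
O=np.array([532.3,113.3]); th=np.radians(-.83); Rb=np.array([[np.cos(th),-np.sin(th)],[np.sin(th),np.cos(th)]])
vv,uu=np.mgrid[0:480,0:640]
for n,cc,dd in (("wrist",c,d),("top",get_calibration("top"),ds)):
    W=world(cc,uu,vv,dd)*1000; B=np.concatenate([(W[...,:2]-O)@Rb,W[...,2:]],-1)
    for k,m in (('wedge',(B[...,2]>34)&(B[...,2]<42)&(B[...,1]>42)&(B[...,1]<140)&(B[...,0]>-130)&(B[...,0]<-80)),('stone',(abs(B[...,1])<30)&(B[...,0]>-85)&(B[...,0]<84)&(B[...,2]>43)&(B[...,2]<54))):
        q=B[m]
        if len(q)>100:
            A=np.c_[q[:,:2],np.ones(len(q))]; print(n,k,len(q),'plane',np.linalg.lstsq(A,q[:,2],rcond=None)[0].round(4),np.percentile(q,[.5,50,99.5],axis=0).round(1).tolist())
E
```

```text
time_s: 19.63
eef_pos: [0.4959, 0.3898, 0.2601]
eef_rot: [0.001, 0.714, 0.701, 0.008]
wrist_force: [-0.3, -0.7, -0.5]
opening: 0.845
t 19.63 tcp [495.9 389.8 260.1] yaw -1.05 tilt [0.0121 0.0094] F [-0.3 -0.7 -0.5] T [-0.01 -0.04 -0.07] open 0.845
tcp board [-40.36 275.98]
wrist wedge 904 plane [-1.57000e-02 -1.11000e-02  3.78295e+01] [[-118.7, 42.2, 34.5], [-102.0, 73.9, 38.8], [-88.1, 97.2, 40.6]]
wrist stone 111 plane [ 1.49000e-02 -4.36800e-01  5.59454e+01] [[42.0, 16.8, 43.2], [56.4, 23.5, 47.1], [67.1, 25.4, 49.5]]
top wedge 285 plane [1.53000e-02 7.80000e-03 3.90706e+01] [[-118.7, 42.1, 34.3], [-102.4, 71.6, 38.0], [-88.4, 95.8, 41.9]]
top stone 1370 plane [-7.00000e-04 -1.00000e-03  4.78247e+01] [[-72.7, -26.0, 43.4], [-0.4, -1.3, 47.8], [76.0, 23.7, 52.7]]
```

View pics/t15c.png

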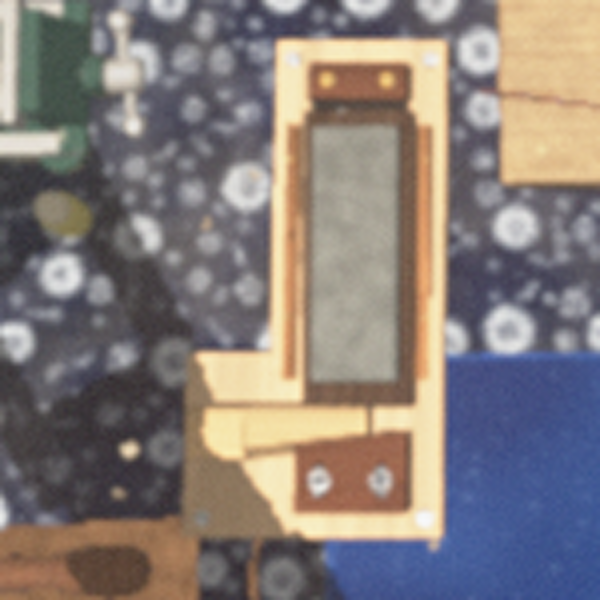

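View pics/wrist15.png

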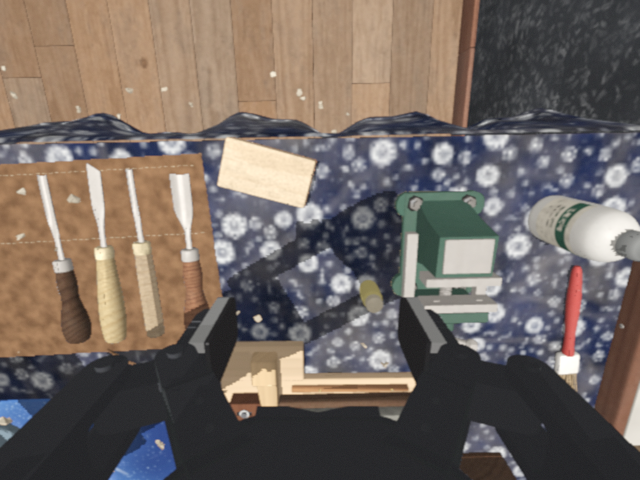

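```bash
python3 -c "
from h import *
print(get_obs()['dq'].round(3)); print(hand_in())"
```

```text
[ 0.008 -0.026  0.037  0.006  0.002  0.001]
the job is handed in; nothing more can be done
None
```

I laid the stone between the rails and up against the end stop. I then set the wedge into the slot under the cleat and pushed it on its tail until it jammed. The job was handed in at about 20 s of the 72 s allowed; no verdict was reported.

**Last checks**
- **Stone:** it lies flat (tilt about 0.001 rad). Its end was at board x = -89.0 before wedging. With the wedge in, the wedge's face reads about x = -88.2, so the rubber pad is squeezed by roughly 1 mm. Side position is -0.2 mm in the wrist view and about -1.2 mm in the top view, both within ±5 mm.
- **Wedge:** it lies flat in the slot with its tail at about y = 96 mm. That is where the push ended, so it didn't spring back when I let go.
- **Push:** the last wrist reading was 19.0 N, slightly over the 18 N asked for, on a sensor with about 1 N of noise.
- **Gouge, strop and bottle:** the arm was never brought near them. The bottle still stands in the last pictures. I did not re-measure any of the three after the work.

**Not verified**
- **Contact force:** I could not measure the force between wedge and stone directly. That it is still above 6 N and stayed under 22 N is inferred from the push force and the pad squeeze.
- **Wedge tilt:** depth fits on the wedge's small visible top gave 0.008 to 0.016 rad with opposite signs in the two views, which is depth noise well under the 0.06 rad limit.

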